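# Lock the tall jar's bayonet lid

### The arm

A 6-joint arm with a two-finger parallel gripper is mounted at the origin on the work surface. World frame = base frame: x ahead of the robot, y to its left, z up, the work surface at z = 0. Lengths are in m, angles in rad, forces in N, time in s.
With the tool pointing down it reaches from about 0.15 to 0.775 m from the base axis. Payload 6.1 kg.
Tool frame: the origin (TCP) lies at the very end of the fingers, on their centre line; the grasp point (between the pads) lies 19 mm behind it; y points along the fingers, z is the direction in which the jaws open and shut, and the axes are right-handed (so a half turn about y gives the same grasp; the last joint's range is limited). The gripper opens to 85 mm and grips with 20 to 120 N. Pads are 22 mm wide; open, the fingers measure 114 mm over their backs; the gripper's body (76 mm by 85 mm) begins 54 mm behind the grasp point. The pads swing forward as they close: fully open they stand 13 mm farther back than shut.
Start: joints at [-1.342, 0.126, -0.04, 1.405, 0, 1.571], TCP at [0.119, -0.511, 0.231] pointing down, gripper open.
Joint ranges: [-2.72, 2.72], [-0.95, 1.95], [-1.27, 1.35], [-1.78, 2.02], [-1.46, 1.47], [-3.14, 3.14]. Speed limits (rad/s): [2.39, 2.39, 3.01, 3.14, 3.14, 3.14].

### API

Orientations are given as a unit quaternion [x, y, z, w].
In Python, from bench import env, vision gives the robot as it stands.
- The arm moves only by the tool step_arm, never from a script. Its argument "motion" is one flat list of numbers, 6 for each row, row after row: the shift along the tool's x, y, z in mm, then the turn, a rotation vector about the tool's x, y, z in rad. In form: [x, y, z, wx, wy, wz, x, y, z, wx, wy, wz, ...]. A call has 1 to 5 rows; each row is the pose to reach, as a shift and turn from the pose commanded when the call began, along the tool's axes at that moment; what a row does not reach only later rows make up. A row lasts 1/8 s, in which the tool goes at most 62.5 mm and 10.7 degrees, less where a joint would pass 70% of its speed; a pose out of reach is approached as far as the arm can. A call with a gripper value outside its range is refused whole. "jaw" is the gripper command: -1 is fully open, 1 is shut, values between are in proportion, set as the call begins (left out, the last holds). The fingers move at their own pace and stop on an object; the grip force is fixed at half the most. Time passes only in rows, so rows that repeat a pose let the fingers close. It gives the time, the measured TCP pose, the force and the opening at its end, in the units of the state.
- env.read_state(): the state, without advancing time (a new reading comes with each control period).
- vision.snapshot(name): name is "side" or "top" or "wrist"; returns the picture (420x560x3 uint8, red, green, blue); there is no depth.
- vision.camera_info(name): a dict with "mtx" (3x3 intrinsics, pixels), "origin" and "rotation" of the camera in the world. Camera axes: x right, y down, z forward; pixel columns grow to the right and rows downward; lengths in m; the calibration is good to about 2 mm. The wrist camera is an equidistant fisheye: a pixel r from the principal point sees the ray r / f radians off the axis. A picture is of the moment at which its call begins: read the wrist's pose just before it. camera_info takes no time and is no camera call; for the wrist camera it gives the pose at the moment of the call.
- env.close_job(): hands the job in, once; it reports no verdict.
The state is a dict: "t": time; "joint_pos": joint angles; "qvel": joint speeds; "joint_efforts": joint torques, N m; "eef_pos": TCP position; "tcp_rot": TCP orientation; "contact_force": force on the tool from outside, world axes, zero at the start; "wrist_torque": the same for the moment, N m; "gripper_width": finger opening in m.
Only numpy, scipy, OpenCV 4.12 (cv2) and the standard library are available. Lean on these libraries where they do the work, as an engineer would, in place of code of your own. Each camera call takes 0.05 s, during which the arm holds its last target. There are 200 camera calls.

### The job

The lid of the tall jar on the carrom board is sitting loose on its spring. Press it fully down by its bar handle, give it a quarter turn clockwise (seen from above) until it locks, and let go. Leave the squat jar's lid, the two glass tumblers and the coin rack as they are.

Things in the scene. Friction and masses are not known exactly. Their poses are not given: they have to be found in the camera images.
- lid_bar (a point): Centre of the top edge of the steel bar handle on the tall jar's lid, on the jar's axis. Bar 64 mm long (x axis), 16 mm thick (y), 32 mm high, on a flat round lid 92 mm across. It turns and sinks with the lid: 216 mm above the table with the lid up, 204 mm with the lid pressed to its stop, 212 mm when locked. Spring: 3 N to start, 8 N at the stop.
- tall_jar: TALL white ceramic jar, 100 mm across, 206 mm tall with its lid, fixed in a wooden foot ring on the carrom board (playing face 10 mm above the table); origin under its centre, z up. Two small ears at +y and -y: the lid's bar lies across the line of the ears when unlocked, along it when locked. The other jar is squat: 124 mm across, 126 mm tall, with a similar bar on its lid.
- lid_turn (a joint): Turn of the tall jar's lid about its upright axis, rad, clockwise from above: 0 to 0.2 at the start, stop at 1.571. Past 0.26 it turns only while pressed down 8 mm or more (stop at 12 mm); turning takes under 0.3 N m. From about 1.3 on, the lugs are past the ledge: let go, and the lid springs up into a notch 4 mm below its starting height, locked. Let go earlier, it is not locked.
- squat_lid (a joint): Turn of the squat jar's screw lid, rad, 0 at the start; to be left alone.
- tumbler_a: Glass tumbler standing on the board, 72 mm across the rim, 105 mm tall, origin at the centre of its underside; to be left alone.
- tumbler_b: The other glass tumbler, the same; to be left alone.
- coin_rack: Low pink plastic comb-shaped coin rack on the board, 40 x 150 mm (long along its y), 37 mm high, origin at the centre of its underside; to be left alone.

How it is judged:
By the outcome, as a careful person would: the job done as asked, in the order asked, and still so for the second after the job is handed in, with the robot touching nothing.
It also fails if it takes over 34 s, if anything falls off the work surface, if the arm or the gripper's body presses on something with over 40 N, if the wrist force passes 120 N, or if a joint passes its speed limit or range.

## Working session

There is one attempt and no reset: what is moved stays moved. The work goes in short steps, Python scripts to look and compute and a tool call to move; the robot and the scene stay as the last step left them, time stands still between calls to the robot, and variables do not carry over. Pictures are saved under pics/ and viewed, about 8 in all and at most 12, crops included, and the job is handed in when it is done.

Besides the shell and the picture viewer there is one more tool, called after "Call:" as name(argument=value, ...), one argument or row to a line, values as JSON. step_arm: Moves the arm, as the interface text tells. Its arguments: {"type":"object","properties":{"motion":{"type":"array"},"jaw":{"type":"number"}},"required":["motion"]}

```bash
mkdir -p pics; cat > h.py <<'E'
import numpy as np, cv2
from scipy.spatial.transform import Rotation as R
from bench import env, vision
def snap(n,f):
    im=vision.snapshot(n); cv2.imwrite('pics/'+f+'.png',im[:,:,::-1]); return im
def ray(n,u,v,ci=None):
    c=ci or vision.camera_info(n); K=np.array(c['mtx']); x=(u-K[0,2])/K[0,0]; y=(v-K[1,2])/K[1,1]
    if n=='wrist':
        r=np.hypot(x,y); d=np.array([x/r*np.sin(r),y/r*np.sin(r),np.cos(r)])
    else: d=np.array([x,y,1.])
    return np.array(c['origin']), np.array(c['rotation'])@d
def atz(n,u,v,z,ci=None):
    o,d=ray(n,u,v,ci); return o+d*(z-o[2])/d[2]
E
python3 - <<'E'
from h import *
print(env.read_state())
for n in('side','top'):
    print(vision.camera_info(n))
    snap(n,n+'1')
a=[cv2.imread('pics/%s1.png'%n) for n in('side','top')]
E
```

```text
{'t': 0.0, 'joint_pos': array([-1.34203112e+00,  1.26393914e-01, -4.06191857e-02,  1.40541184e+00,
       -1.86512920e-05,  1.57074275e+00]), 'qvel': array([-5.24889265e-04, -6.25351624e-04,  2.15187461e-05,  5.88921883e-04,
       -3.30360329e-04, -1.03839912e-04]), 'joint_efforts': array([ 3.48845724e-04, -4.35917151e+01,  3.52921343e+01,  1.73744088e-02,
       -2.53218332e-04, -3.39948603e-07]), 'eef_pos': array([ 0.11895695, -0.51091726,  0.23051606]), 'tcp_rot': array([-0.08079551,  0.70305504, -0.70191246,  0.080651  ]), 'contact_force': array([-0.32373129, -0.4302129 , -0.02698974]), 'wrist_torque': array([-0.00140674,  0.03434586, -0.06037304]), 'gripper_width': 0.08504191309978593}
{'mtx': array([[409.07260716,   0.        , 273.76034178],
       [  0.        , 409.07260716, 211.84416245],
       [  0.        ,   0.        ,   1.        ]]), 'origin': array([0.19039821, 0.44320467, 0.82751901]), 'rotation': array([-0.32402382,  0.88115561, -0.32391229,  0.11685112])}
{'mtx': array([[400.73137129,   0.        , 281.45938126],
       [  0.        , 400.73137129, 201.29878356],
       [  0.        ,   0.        ,   1.        ]]), 'origin': array([ 0.46067991, -0.01276028,  1.0274678 ]), 'rotation': array([ 0.71563558, -0.69556682,  0.03589572, -0.0525738 ])}
```

```bash
sed -i "s/np.array(c\['rotation'\])@d/R.from_quat(c['rotation']).apply(d)/" h.py
```

```text
(no output)
```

View pics/top1.png

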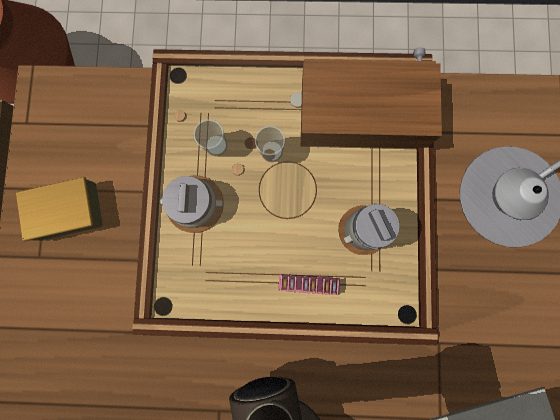

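View pics/side1.png

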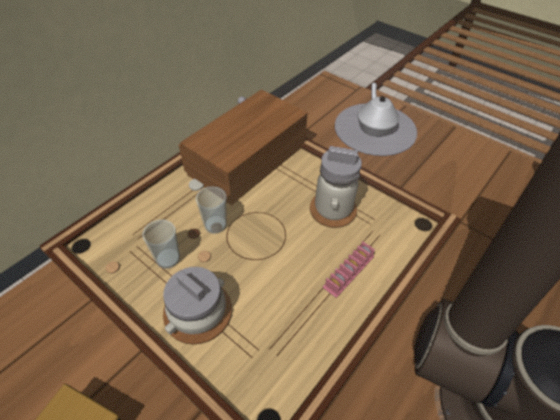

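```bash
python3 - <<'E'
from h import *
a=cv2.imread('pics/top1.png')[190:265,325:425]; b=cv2.imread('pics/side1.png')[140:230,295:395]
a=cv2.resize(a,(600,450),interpolation=cv2.INTER_CUBIC); b=cv2.resize(b,(600,540),interpolation=cv2.INTER_CUBIC)
cv2.imwrite('pics/topc.png',a);cv2.imwrite('pics/sidec.png',b)
for z in (.01,.216):print(z,atz('top',380,226,z),atz('top',302,146,z),atz('top',441,137,z))
print(atz('top',260,170,.1))
E
```

```text
0.01 [ 0.53226746 -0.23760141  0.01      ] [ 0.7348241  -0.03591682  0.01      ] [ 0.76733969 -0.394888    0.01      ]
0.216 [ 0.5177736  -0.19207931  0.216     ] [ 0.67931993 -0.03122847  0.216     ] [ 0.70525231 -0.31752112  0.216     ]
[0.65013406 0.06375002 0.1       ]
```

View pics/topc.png

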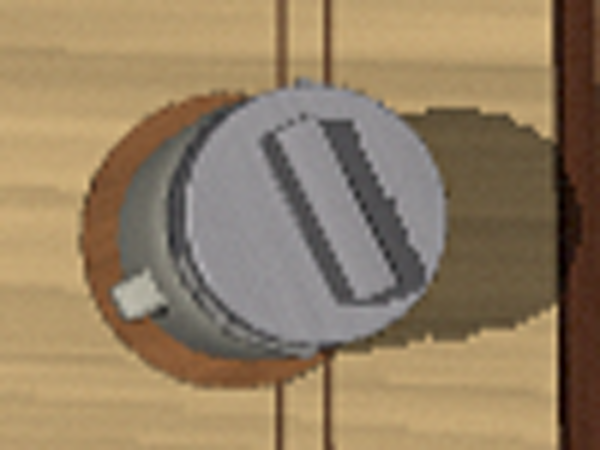

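View pics/sidec.png

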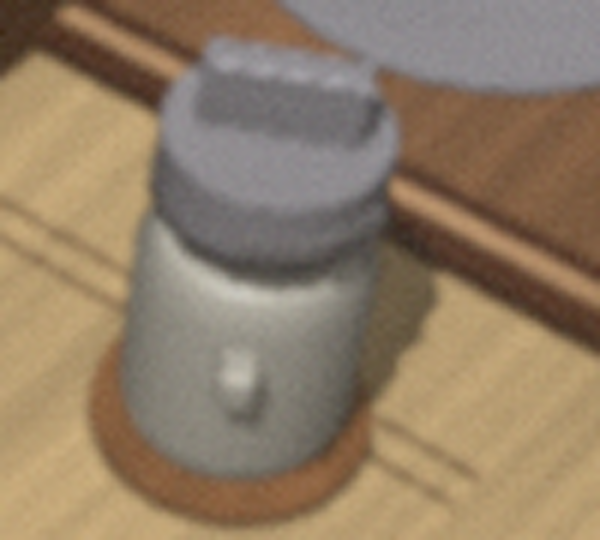

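```bash
cat >> h.py <<'E'
def tri(us,ut):
    o1,d1=ray('side',*us);o2,d2=ray('top',*ut)
    d1/=np.linalg.norm(d1);d2/=np.linalg.norm(d2)
    s=np.linalg.lstsq(np.c_[d1,-d2],o2-o1,rcond=None)[0]
    p,q=o1+s[0]*d1,o2+s[1]*d2
    return (p+q)/2,np.linalg.norm(p-q)
def rel(target,Rt):
    s=env.read_state();r=R.from_quat(s['tcp_rot']);return r.inv().apply(np.array(target)-s['eef_pos'])*1000,(r.inv()*Rt).as_rotvec()
E
python3 - <<'E'
from h import *
T=lambda u,v:(325+u/6,190+v/6)
S=lambda u,v:(295+u/6,140+v/6)
e1=atz('top',*T(301,124),.216);e2=atz('top',*T(377,294),.216)
print(e1,e2,(e1+e2)/2,np.linalg.norm(e1-e2),'ang',np.arctan2(*(e1-e2)[[1,0]]))
print('lid c',atz('top',*T(316,218),.184))
print('side',atz('side',*S(211,55),.216),atz('side',*S(375,78),.216))
print('box top corner',tri((232,197),(302,135)), tri((307,117),(441,135)))
print('ear dir/at z', [ (z,atz('top',*T(138,295),z)) for z in (.06,.1,.14)])
print('foot c',atz('top',*T(225,238),.015))
print(R.from_quat(env.read_state()['tcp_rot']).as_matrix().round(3))
print(vision.camera_info('wrist'))
E
```

```text
[ 0.54856717 -0.1823702   0.216     ] [ 0.49212451 -0.20768549  0.216     ] [ 0.52034584 -0.19502785  0.216     ] 0.06185981968504385 ang 0.42161698006461196
lid c [ 0.51918837 -0.19428985  0.184     ]
side [ 0.54681747 -0.17747967  0.216     ] [ 0.49290729 -0.20663453  0.216     ]
box top corner (array([ 0.75119869, -0.0394166 ,  0.0286703 ]), np.float64(0.01713447979062628)) (array([ 0.74237497, -0.35895042,  0.10686472]), np.float64(0.0013789003359958019))
ear dir/at z [(0.06, array([ 0.49500736, -0.15025416,  0.06      ])), (0.1, array([ 0.49358809, -0.14456947,  0.1       ])), (0.14, array([ 0.49216882, -0.13888478,  0.14      ]))]
foot c [ 0.52145051 -0.19274268  0.015     ]
[[-0.974 -0.     0.227]
 [-0.227  0.002 -0.974]
 [ 0.    -1.    -0.002]]
{'mtx': array([[325.1922621 ,   0.        , 279.75994498],
       [  0.        , 325.1922621 , 210.94901934],
       [  0.        ,   0.        ,   1.        ]]), 'origin': array([ 0.19402392, -0.49282826,  0.37323249]), 'rotation': array([ 0.77404348, -0.61472474, -0.09501276,  0.11807946])}
```

Call:
step_arm(
  motion=[-46, -14, -22, 0, -0.18, 0, -92, -28, -44, 0, -0.36, 0, -138, -42, -66, 0, -0.54, 0, -184, -56, -87, 0, -0.72, 0, -231, -70, -109, 0, -0.9, 0],
  jaw=-1,
)

```text
t: 0.72
eef_pos: [0.3203, -0.3515, 0.3015]
tcp_rot: [-0.38, 0.596, -0.596, 0.38]
contact_force: [0.9, -1.5, 0.1]
gripper_width: 0.0856
```

```bash
cat > g.py <<'E'
from h import *
import sys
x,y,z,yaw=map(float,sys.argv[1:5])
Rt=R.from_matrix(np.array([[np.cos(yaw),0,-np.sin(yaw)*-1],[np.sin(yaw),0,-np.cos(yaw)],[0,-1,0]]))
s=env.read_state();M=R.from_quat(s['tcp_rot']).as_matrix()
print('t',s['t'],s['eef_pos'].round(4),'yaw',np.arctan2(M[1,0],M[0,0]).round(3),'j',s['joint_pos'].round(3),'F',s['contact_force'].round(1),'T',s['wrist_torque'].round(2),'w',s['gripper_width'].round(4))
a=rel([x,y,z],Rt);print(a[0].round(1),a[1].round(3))
E
python3 g.py .520 -.194 .30 .45
```

```text
Traceback (most recent call last):
  File "g.py", line 4, in <module>
    Rt=R.from_matrix(np.array([[np.cos(yaw),0,-np.sin(yaw)*-1],[np.sin(yaw),0,-np.cos(yaw)],[0,-1,0]]))
  File "scipy/spatial/transform/_rotation.pyx", line 1143, in scipy.spatial.transform._rotation.Rotation.from_matrix
ValueError: Non-positive determinant (left-handed or null coordinate frame) in rotation matrix 0: [[ 0.9004471   0.          0.43496553]
 [ 0.43496553  0.         -0.9004471 ]
 [ 0.         -1.          0.        ]].
```

```bash
sed -i 's/-np.sin(yaw)\*-1/-np.sin(yaw)/; s/0,-np.cos(yaw)\]/0,np.cos(yaw)]/' g.py
python3 g.py .520 -.194 .30 .45
```

```text
Traceback (most recent call last):
  File "g.py", line 6, in <module>
    print('t',s['t'],s['eef_pos'].round(4),'yaw',np.arctan2(M[1,0],M[0,0]).round(3),'j',s['joint_pos'].round(3),'F',s['contact_force'].round(1),'T',s['wrist_torque'].round(2),'w',s['gripper_width'].round(4))
                                                                                                                                                                                   ^^^^^^^^^^^^^^^^^^^^^^^^
AttributeError: 'float' object has no attribute 'round'
```

```bash
sed -i "s/s\['gripper_width'\].round(4)/s['gripper_width']/" g.py
python3 g.py .520 -.194 .30 .45
```

```text
t 0.725 [ 0.3203 -0.3515  0.3015] yaw -2.007 j [-0.832  0.043  0.023  1.551 -0.     1.175] F [ 0.9 -1.5  0.1] T [-0.08  0.02  0.02] w 0.08559936886818802
[-227.2    1.5  114.4] [ 0.    -2.457 -0.   ]
```

Call:
step_arm(
  motion=[-46, 0, 23, 0, -0.18, 0, -92, 0, 46, 0, -0.36, 0, -138, 0, 69, 0, -0.54, 0, -184, 0, 92, 0, -0.72, 0, -227, 0, 114, 0, -0.9, 0],
)

```text
t: 1.35
eef_pos: [0.5206, -0.1949, 0.3009]
tcp_rot: [0.602, -0.372, 0.371, -0.602]
contact_force: [-0.2, -0.4, 0.6]
gripper_width: 0.0857
```

Call:
step_arm(
  motion=[0, 0, 0, 0, -0.18, 0, 0, 0, 0, 0, -0.36, 0, 0, 0, 0, 0, -0.54, 0, 0, 0, 0, 0, -0.72, 0, 0, 0, 0, 0, -0.9, 0],
)

```text
t: 1.98
eef_pos: [0.5193, -0.1963, 0.3008]
tcp_rot: [-0.703, 0.073, -0.073, 0.703]
contact_force: [0.2, 0.2, -1.0]
gripper_width: 0.0853
```

Call:
step_arm(
  motion=[0, 0, 0, 0, -0.18, 0, 0, 0, 0, 0, -0.36, 0, 0, 0, 0, 0, -0.54, 0, 0, 0, 0, 0, -0.657, 0, 0, 0, 0, 0, -0.657, 0],
)

```text
t: 2.6
eef_pos: [0.5194, -0.1963, 0.3009]
tcp_rot: [-0.69, -0.155, 0.156, 0.69]
contact_force: [0.2, 0.4, 0.7]
gripper_width: 0.0855
```

```bash
python3 g.py .520 -.194 .30 .45; python3 - <<'E'
from h import *
print(vision.camera_info('wrist'))
im=snap('wrist','w1')
E
```

```text
t 2.6 [ 0.5194 -0.1963  0.3009] yaw 0.443 j [-0.361  0.198  0.198  1.572 -0.    -0.804] F [0.2 0.4 0.7] T [-0.1  -0.02  0.01] w 0.08550582507563925
[1.6 0.9 1.8] [-0.001 -0.007 -0.001]
{'mtx': array([[325.1922621 ,   0.        , 279.75994498],
       [  0.        , 325.1922621 , 210.94901934],
       [  0.        ,   0.        ,   1.        ]]), 'origin': array([ 0.45129122, -0.22797018,  0.44354903]), 'rotation': array([0.52882877, 0.83535385, 0.12717071, 0.07969751])}
```

View pics/w1.png

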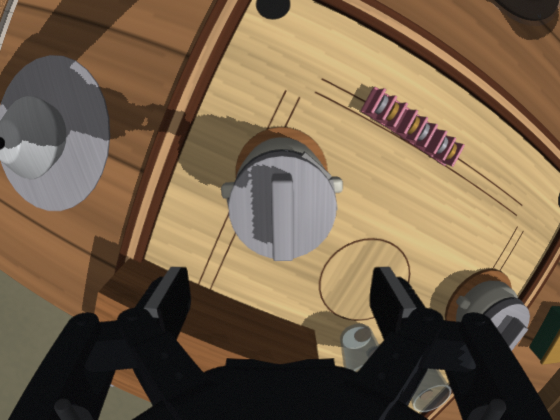

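```bash
python3 - <<'E'
from h import *
ci=vision.camera_info('wrist')
for c in ((282.5,180),(282.5,259.5)): print(atz('wrist',*c,.216,ci))
e1,e2=[atz('wrist',*c,.216,ci) for c in ((282.5,180),(282.5,259.5))]
d=e2-e1;print((e1+e2)/2,np.linalg.norm(d),np.arctan2(d[1],d[0]))
E
```

```text
[ 0.49335974 -0.20554313  0.216     ]
[ 0.54982826 -0.17868471  0.216     ]
[ 0.521594   -0.19211392  0.216     ] 0.06253053970829933 0.443966672323843
```

Call:
step_arm(
  motion=[2.5, 40, 2, 0, 0, 0, 2.5, 80, 2, 0, 0, 0, 2.5, 100, 2, 0, 0, 0, 2.5, 109, 2, 0, 0, 0, 2.5, 109, 2, 0, 0, 0],
)

```text
t: 3.28
eef_pos: [0.5208, -0.1934, 0.1922]
tcp_rot: [-0.69, -0.155, 0.156, 0.69]
contact_force: [0.7, 0.2, 0.2]
gripper_width: 0.085
```

Call:
step_arm(
  motion=[0, 0, 0, 0, 0, 0, 0, 0, 0, 0, 0, 0, 0, 0, 0, 0, 0, 0, 0, 0, 0, 0, 0, 0, 0, 0, 0, 0, 0, 0],
  jaw=0.4,
)

```text
t: 3.9
eef_pos: [0.5209, -0.1935, 0.1924]
tcp_rot: [0.69, 0.156, -0.156, -0.69]
contact_force: [1.3, -0.2, -0.6]
gripper_width: 0.0255
```

```bash
python3 g.py .521 -.193 .18 .443; python3 - <<'E'
from h import *
im=snap('wrist','w2')
E
```

```text
t 3.9 [ 0.5209 -0.1935  0.1924] yaw 0.444 j [-0.356  0.186 -0.054  1.331  0.    -0.8  ] F [ 1.3 -0.2 -0.6] T [ 0.05 -0.01  0.01] w 0.02553343392320268
[ 0.3 12.4  0.4] [0.    0.001 0.   ]
```

View pics/w2.png

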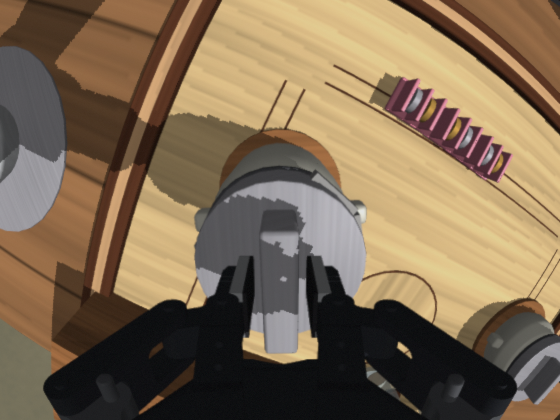

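The picture shows the bar (columns 262–300) centred between the two pads (about 252 and 308). Next I close the gripper.

Call:
step_arm(
  motion=[0, 0, 0, 0, 0, 0, 0, 0, 0, 0, 0, 0, 0, 0, 0, 0, 0, 0, 0, 0, 0, 0, 0, 0],
  jaw=1,
)

```text
t: 4.45
eef_pos: [0.5209, -0.1934, 0.1925]
tcp_rot: [0.69, 0.156, -0.156, -0.69]
contact_force: [-0.8, -0.2, 2.6]
gripper_width: 0.0149
```

Call:
step_arm(
  motion=[0, 4, 0, 0, 0, 0, 0, 8, 0, 0, 0, 0, 0, 10, 0, 0, 0, 0, 0, 12, 0, 0, 0, 0, 0, 12, 0, 0, 0, 0],
)

```text
t: 5.08
eef_pos: [0.5209, -0.1935, 0.1807]
tcp_rot: [0.69, 0.156, -0.156, -0.69]
contact_force: [-2.0, 0.4, 8.0]
gripper_width: 0.0146
```

```bash
python3 g.py .521 -.193 .18 .443
```

```text
t 5.075 [ 0.5209 -0.1935  0.1807] yaw 0.444 j [-0.356  0.187 -0.078  1.305  0.    -0.8  ] F [-2.   0.4  8. ] T [0.25 0.49 0.  ] w 0.014591561561026199
[0.3 0.7 0.4] [0.001 0.001 0.001]
```

Call:
step_arm(
  motion=[0, 1.2, 0, 0, 0, 0, 0, 1.2, 0, 0, 0, 0],
)

```text
t: 5.32
eef_pos: [0.521, -0.1935, 0.1804]
tcp_rot: [0.69, 0.156, -0.155, -0.689]
contact_force: [-2.4, 0.9, 10.5]
gripper_width: 0.015
```

Call:
step_arm(
  motion=[0, 0, 0, 0, 0.15, 0, 0, 0, 0, 0, 0.3, 0, 0, 0, 0, 0, 0.45, 0, 0, 0, 0, 0, 0.6, 0, 0, 0, 0, 0, 0.75, 0],
)

```text
t: 5.95
eef_pos: [0.521, -0.1927, 0.1804]
tcp_rot: [-0.698, 0.109, -0.11, 0.699]
contact_force: [-3.7, 5.5, 11.7]
gripper_width: 0.0147
```

```bash
python3 g.py .521 -.193 .18 -1.1
```

```text
t 5.95 [ 0.521  -0.1927  0.1804] yaw -0.31 j [-0.355  0.186 -0.079  1.304  0.002 -0.045] F [-3.7  5.5 11.7] T [1.01 0.77 0.07] w 0.014667489823875652
[ 0.1  0.4 -0.3] [-0.002  0.79   0.001]
```

Call:
step_arm(
  motion=[0, 0, 0, 0, 0.15, 0, 0, 0, 0, 0, 0.3, 0, 0, 0, 0, 0, 0.45, 0, 0, 0, 0, 0, 0.6, 0, 0, 0, 0, 0, 0.6, 0],
)

```text
t: 6.58
eef_pos: [0.5213, -0.1921, 0.1804]
tcp_rot: [-0.635, 0.309, -0.31, 0.637]
contact_force: [-2.2, 7.3, 11.6]
gripper_width: 0.015
```

```bash
python3 g.py .521 -.193 .18 -1.1
```

```text
t 6.575 [ 0.5213 -0.1921  0.1804] yaw -0.906 j [-0.355  0.187 -0.079  1.304  0.003  0.551] F [-2.2  7.3 11.6] T [ 1.31  0.53 -0.03] w 0.015037838540813635
[ 0.5  0.4 -0.8] [-0.003  0.194 -0.001]
```

Call:
step_arm(
  motion=[0, 0, 0, 0, 0.05, 0, 0, 0, 0, 0, 0.1, 0, 0, 0, 0, 0, 0.1, 0],
)

```text
t: 6.95
eef_pos: [0.5214, -0.192, 0.1804]
tcp_rot: [-0.618, 0.34, -0.341, 0.621]
contact_force: [-1.7, 7.1, 11.5]
gripper_width: 0.0149
```

```bash
python3 g.py .521 -.193 .18 -1.1
```

```text
t 6.95 [ 0.5214 -0.192   0.1804] yaw -1.005 j [-0.355  0.187 -0.079  1.304  0.003  0.651] F [-1.7  7.1 11.5] T [ 1.3   0.54 -0.  ] w 0.014922156490392897
[ 0.6  0.4 -0.9] [-0.003  0.095 -0.001]
```

Call:
step_arm(
  motion=[0, 0, 0, 0, 0.04, 0, 0, 0, 0, 0, 0.08, 0, 0, 0, 0, 0, 0.08, 0],
)

```text
t: 7.32
eef_pos: [0.5215, -0.1919, 0.1804]
tcp_rot: [-0.605, 0.364, -0.365, 0.607]
contact_force: [-1.8, 7.4, 9.9]
gripper_width: 0.0148
```

```bash
python3 g.py .521 -.193 .18 -1.1
```

```text
t 7.325 [ 0.5215 -0.1919  0.1804] yaw -1.084 j [-0.354  0.187 -0.079  1.303  0.003  0.73 ] F [-1.8  7.4  9.9] T [1.38 0.46 0.35] w 0.014794782718294859
[ 0.7  0.4 -1. ] [-0.004  0.016 -0.001]
```

Call:
step_arm(
  motion=[0, 0, 0, 0, -0.015, 0, 0, -4, 0, 0, -0.015, 0, 0, -8, 0, 0, -0.015, 0, 0, -8, 0, 0, -0.015, 0],
)

```text
t: 7.82
eef_pos: [0.5214, -0.1919, 0.1876]
tcp_rot: [-0.607, 0.36, -0.36, 0.61]
contact_force: [0.2, 5.9, 5.5]
gripper_width: 0.0145
```

```bash
python3 g.py .521 -.193 .18 -1.1
```

```text
t 7.825 [ 0.5214 -0.1919  0.1876] yaw -1.07 j [-0.354  0.186 -0.064  1.32   0.003  0.715] F [0.2 5.9 5.5] T [1.22 0.03 0.09] w 0.014527166772961847
[ 0.8  7.5 -0.9] [-0.003  0.03  -0.002]
```

Now I open the jaws, let the fingers settle, then withdraw straight up.

Call:
step_arm(
  motion=[0, 0, 0, 0, 0, 0, 0, 0, 0, 0, 0, 0, 0, 0, 0, 0, 0, 0, 0, 0, 0, 0, 0, 0, 0, 0, 0, 0, 0, 0],
  jaw=-1,
)

```text
t: 8.45
eef_pos: [0.5208, -0.1936, 0.187]
tcp_rot: [0.608, -0.361, 0.361, -0.608]
contact_force: [0.3, 0.2, -0.2]
gripper_width: 0.0853
```

Call:
step_arm(
  motion=[0, -20, 0, 0, 0, 0, 0, -60, 0, 0, 0, 0, 0, -100, 0, 0, 0, 0, 0, -140, 0, 0, 0, 0, 0, -140, 0, 0, 0, 0],
)

```text
t: 9.07
eef_pos: [0.5218, -0.1939, 0.3304]
tcp_rot: [-0.608, 0.359, -0.363, 0.608]
contact_force: [0.4, 0.2, 0.3]
gripper_width: 0.0854
```

```bash
python3 g.py .521 -.193 .18 -1.1; python3 - <<'E'
from h import *
b=snap('side','s3'); w=snap('wrist','w3')
c=cv2.resize(b[140:230,295:395],(467,420),interpolation=cv2.INTER_CUBIC)
old=cv2.resize(cv2.imread('pics/side1.png')[140:230,295:395,::-1],(300,270))
cv2.imwrite('pics/f.png',np.hstack([cv2.resize(b,(400,300)),cv2.resize(b[140:230,295:395],(400,300),interpolation=cv2.INTER_CUBIC)])[:,:,::-1])
E
```

```text
t 9.075 [ 0.5218 -0.1939  0.3304] yaw -1.071 j [-0.356  0.207  0.276  1.634 -0.     0.715] F [0.4 0.2 0.3] T [-0.02 -0.05 -0.03] w 0.08538887821166234
[ -1.8 150.4  -0.9] [-0.004  0.029  0.004]
```

View pics/w3.png

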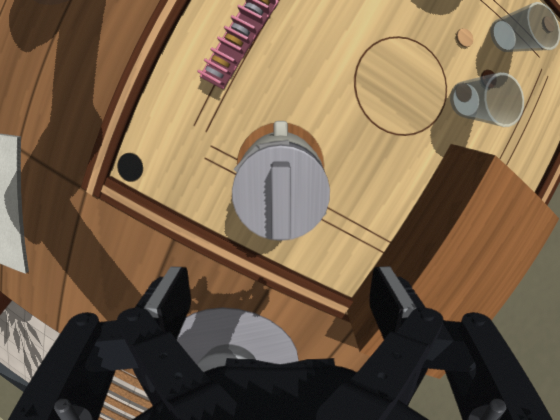

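View pics/f.png

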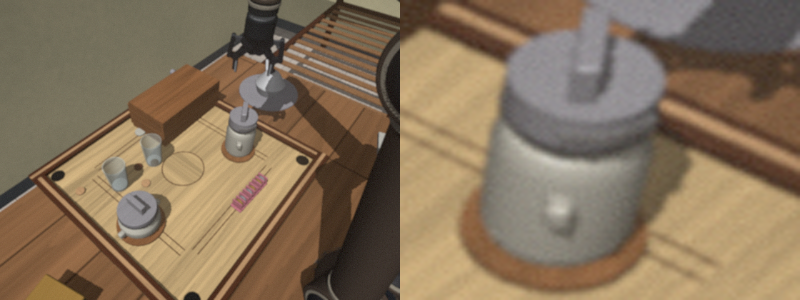

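The bar (column 281, rows 164–239) points at the ear (281, 130), and the other objects look untouched.

```bash
python3 -c "
from h import *
print(env.close_job())"
```

```text
the job is handed in; nothing more can be done
None
```

I pressed the tall jar's lid down to its stop, turned it clockwise to its end stop, let it rise, released it and backed off. I handed the job in at about 9.1 s of the 34 s allowed.

- **Press:** the upward force was 8 N after 12 mm, then rose to 10.5 N with almost no further travel, so the lid was at its stop.
- **Turn:** I turned the lid about 1.53 rad (yaw 0.444 to −1.084). The torque then rose to about 0.35 N m, which I took as the end stop.
- **Lock:** before I let go, the grip was about 5 mm below where it first held the bar, near the 4 mm notch. That matches the locked height only roughly, and I didn't measure the lid's height separately after release.
- **Last pictures:** the bar lies along the line of the ears. The squat lid, tumblers and coin rack look unchanged by eye; I took no measurements of them.
- **Robot at hand-in:** the gripper was open about 0.12 m above the bar, with contact force near zero.

No check failed. The highest forces I read were about 12 N upward and 7 N sideways.

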